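# Clamp a stone blank with the squeeze-grip clamp and keep it squeezed

### The job

Lay the loose rectangular marble blank on the clamp's bed, flat and lengthwise between the jaw and the fixed fence, and let go of it. Then pump the clamp's squeeze grip until its jaw has pushed the blank against the fence, and finish with the grip still held squeezed, just enough that the jaw's spring cushion is pressed about half-way in, never all the way. Move the jaw only by squeezing the grip, leave the other things on the bench where they are, and end while still holding the grip: do not let go.

Things in the scene. Friction and masses are not known exactly. Their poses are not given: they have to be found in the camera images.
- clamp: Grey cast push clamp fixed to the bench, base 135 x 295 mm. Origin: on the bench, under the rod's line. Its +y runs along the rod from jaw to fixed fence, -x is the grip's side, z up. Bed = base top, 12 mm above the bench, x -80 to +55 mm; the blank's place is centred on x = 0. Head: x -75 to +25, y -110 to -20 mm, 78 mm high; jaw 68, fence 74 mm high. The rod's tail sticks out behind the head.
- blank: Loose rectangular marble blank, 50 mm (x) x 70 mm (y) x 50 mm high (z), about 0.45 kg, a small round rosette on top. Origin: centre of its underside. It stands on the bench left of the clamp, beside a round marble offcut that is not used.
- blank_center (a point): Centre of the marble blank (25 mm above its underside), with the blank's axes. Grip it across its 50 mm width (x); its 70 mm length (y) has to lie along the clamp's y.
- fence_face (a point): Middle of the fence's face that the blank is pressed against (clamp y = 144 mm, 40 mm above the bench). The blank lies on its -y side (clamp axes).
- pad_face (a point): Middle of the front face of the jaw's pad, 40 mm above the bench; it faces the fence. At the start it is 94 to 112 mm from the fence's face, so the 70 mm blank has 24 to 42 mm to spare.
- jaw: The moving jaw, dark steel plate with a bright spring pad before it, on the toothed rod. Clamp axes; its origin moves along the clamp's y with the jaw. A brake holds it against about 4 N; it is to be moved only by the squeeze grip.
- grip_mid (a point): Fixed point midway between the two upright round grip bars, 50 mm above the bench, clamp axes (clamp x -129, y -65 mm). Squeeze the bars together here along the clamp's y, from above. Bars: 16 mm thick, from 22 to 78 mm above the bench, 66 mm over their outsides when released, 35 mm fully squeezed. Geared together, they move equally towards this point.
- handle (a joint): Angle of both levers, handle and trigger: 0 released (a light spring returns it), 0.26 fully squeezed. A full squeeze moves the jaw forward 12 mm by a toothed ratchet: up to 9 mm of bar closing is idle before a tooth catches, then up to 0.45 mm per mm that the bars close. When the grip opens the jaw stays, but a clamped jaw loses its pressure to a few newtons. Each bar needs 1 to 4 N in the free stroke, 6 to 9 N when pressing.
- cushion (a joint): How far the jaw's spring pad is pressed in: 0 free to 0.012 m at its stop; 1.4 N for each mm. Seen as the gap between the pad and the dark plate behind it, 12 mm when free and 6 mm when half pressed.
- trigger: Trigger lever with the black grip bar, on the fence side; the handle with the wooden grip bar is its mirror image. Origin: its pivot, on the bench plane; the bar stands 60 mm from it.
- offcut: Round waisted marble offcut, 54 mm across, 46 mm high, beside the blank. Leave it alone. Origin: centre of its underside as built.
- mallet: Round wooden carver's mallet standing on its head, 94 mm across, 220 mm high, right of the clamp. Leave it alone.
- chisel: Flat steel stone chisel, 180 mm long, 12 mm high, lying on the far side of the clamp. Leave it alone.
- pot: Open steel pot, 90 mm across, 100 mm high, on the left, nearest the robot. Leave it alone.
Not all that is in view belongs to the job. What is shaped like the blank but orange is not meant.

How it is judged:
By the outcome, as a careful person would: the job done as asked, in the order asked, and still so for the second after the job is handed in, while the arm keeps its last pose, push and grip.
It also fails if it takes over 61 s, if anything falls off the work surface, if the arm or the gripper's body presses on something with over 40 N, if the wrist force passes 120 N, or if a joint passes its speed limit or range.

### The arm

A 6-joint arm with a two-finger parallel gripper is mounted at the origin on the work surface. World frame = base frame: x ahead of the robot, y to its left, z up, the work surface at z = 0. Lengths are in m, angles in degrees, forces in N, time in s.
With the tool pointing down it reaches from about 0.325 to 0.85 m from the base axis. Payload 4.4 kg.
Tool frame: the origin (TCP) lies at the very end of the fingers, on their centre line; the grasp point (between the pads) lies 19 mm behind it; z points along the fingers, y is the line along which they close (so a half turn about z gives the same grasp; the last joint's range is limited). The gripper opens to 94 mm and grips with 3 to 60 N. Pads are 16 mm wide; open, the fingers measure 119 mm over their backs; the gripper's body (75 mm by 177 mm) begins 78 mm behind the grasp point.
Start: joints at [-83.05, 11.837, 88.321, -0, 79.842, -8.623], TCP at [0.154, -0.554, 0.205] pointing down, gripper open.
Joint ranges: [-156.59, 156.59], [-49.26, 127.26], [12.9, 141.05], [-63.56, 243.56], [4.71, 150.69], [-161.64, 161.64]. Speed limits (degrees/s): [159.86, 159.86, 180, 180, 180, 180].

### API

Orientations are given as a 3x3 rotation matrix whose columns are the frame's x, y, z axes.
In Python, from rig import state, cams, finish_job gives the robot as it stands. The module is installed in compiled form; this text tells all that it offers.
- The arm moves only by the shell command python3 -m jog 'ROWS' [FORCE]. ROWS is JSON, a list of rows, each a list of 5 numbers: the shift along the world's x, y, z as a fraction of full scale, then the turn about the world's z as a fraction of full scale, then the gripper command: -1 is shut, 1 is fully open, values between are in proportion. A call has 1 to 20 rows; each row shifts and turns the commanded pose from where the row before left it; what a row does not reach is not made up. Full scale, the value 1, is 0.03 m for a shift and 0.12 rad for a turn. A row lasts 1/12 s, in which the tool goes at most 41.7 mm and 7.16 degrees, less where a joint would pass 70% of its speed; a pose out of reach is approached as far as the arm can. A call with a number of a shift or a turn outside -1 to 1 is refused whole. A call with a gripper value outside its range is refused whole. The fingers move at their own pace and stop on an object; FORCE is the grip in N (left out, the last holds). Time passes only in rows, so rows that do not move let the fingers close. It gives the time, the measured TCP pose, the force, the opening and the grip force at its end, in the units of the state.
- state(): the state, without advancing time (a new reading comes with each control period).
- cams.capture(name): name is "scene" or "top" or "wrist"; returns the picture (420x560x3 uint8, blue, green, red); there is no depth.
- cams.camera_info(name): a dict with "vfov" (degrees; the focal length in pixels is half the picture's height over the tangent of half this angle, whatever the lens; pixels are square), "cx", "cy" (the principal point, pixels), "pose" (4x4, takes a point from camera to world coordinates). Camera axes: x right, y down, z forward; pixel columns grow to the right and rows downward; lengths in m; the calibration is good to about 2 mm. A picture is of the moment at which its call begins: read the wrist's pose just before it. camera_info takes no time and is no camera call; for the wrist camera it gives the pose at the moment of the call.
- finish_job(): hands the job in; it is judged then, once.
The state is a dict: "time_s": time; "joint_positions": joint angles; "joint_vel": joint speeds; "effort": joint torques, N m; "tool_pos": TCP position; "orientation": TCP orientation; "wrist_force": force on the tool from outside, world axes, zero at the start; "moment": the same for the moment, N m; "grip_width": finger opening in m; "grasp_force": force on a finger pad.
Only numpy, scipy, OpenCV 4.12 (cv2) and the standard library are available. Lean on these libraries where they do the work, as an engineer would, in place of code of your own. Each camera call takes 0.05 s, during which the arm holds its last target. There are 200 camera calls.

## Working session

There is one attempt and no reset: what is moved stays moved. The work goes in short steps, Python scripts to look and compute and a shell command to move; the robot and the scene stay as the last step left them, time stands still between calls to the robot, and variables do not carry over. Pictures are saved under pics/ and viewed, at most 10 in all, crops included, and the job is handed in when it is done.

```bash
mkdir -p pics; cat > h.py <<'E'
import numpy as np, cv2
from rig import state, cams, finish_job
def K(i,shape=(420,560)):
    return shape[0]/2/np.tan(np.radians(i['vfov'])/2)
def ray(i,u,v):
    f=K(i);P=np.array(i['pose']);d=P[:3,:3]@np.array([(u-i['cx'])/f,(v-i['cy'])/f,1.]);return P[:3,3],d
def onz(i,u,v,z):
    o,d=ray(i,u,v);return o+d*(z-o[2])/d[2]
def proj(i,p):
    f=K(i);P=np.array(i['pose']);q=P[:3,:3].T@(np.array(p)-P[:3,3]);return f*q[0]/q[2]+i['cx'],f*q[1]/q[2]+i['cy']
E
python3 - <<'E'
from h import *
for n in('top','scene'):
    i=cams.camera_info(n);im=cams.capture(n);cv2.imwrite(f'pics/{n}0.png',im);cv2.imwrite(f'pics/{n}0b.png',cv2.resize(im,(784,588),interpolation=cv2.INTER_CUBIC));print(n,i['vfov'],i['cx'],i['cy'],np.round(i['pose'],4).tolist())
s=state();print(s)
E
```

```text
top 48.738549718854145 279.8883082446478 214.83487546190653 [[-0.0279, -0.9697, 0.2426, 0.1821], [-0.9996, 0.0282, -0.0023, -0.0115], [-0.0046, -0.2426, -0.9701, 1.6255], [0.0, 0.0, 0.0, 1.0]]
scene 57.73431972276499 280.3938834742927 206.7091416311714 [[-0.4059, 0.6062, -0.6839, 1.2573], [0.9138, 0.2826, -0.2918, 0.2854], [0.0163, -0.7434, -0.6686, 0.7485], [0.0, 0.0, 0.0, 1.0]]
{'time_s': 0.1, 'joint_positions': array([-8.30500429e+01,  1.18811592e+01,  8.83940966e+01, -8.30412729e-04,
        7.98419385e+01, -8.62314002e+00]), 'joint_vel': array([ 0.03011864, -0.1298636 , -0.21593065, -0.01362791, -0.14421165,
        0.06015069]), 'effort': array([ 4.40425356e-04, -3.71864355e+01, -2.82292557e+01,  7.00391340e-02,
        3.10945907e-02, -5.46777540e-05]), 'tool_pos': array([ 0.15426446, -0.55317775,  0.20441   ]), 'orientation': array([[ 9.63288078e-01,  2.68469755e-01, -2.61662875e-04],
       [ 2.68469724e-01, -9.63285987e-01,  2.02867045e-03],
       [ 2.92580480e-04, -2.02444262e-03, -9.99997908e-01]]), 'wrist_force': array([ 0.19818314, -0.24270272,  0.51559093]), 'moment': array([ 0.0063368 , -0.01431147,  0.0381477 ]), 'grasp_force': 0.0, 'grip_width': 0.0941466598464803}
```

View pics/top0b.png

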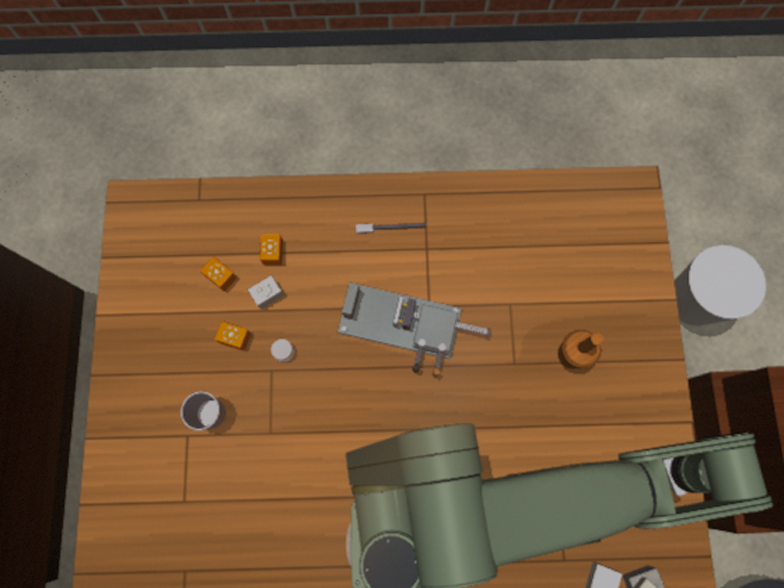

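View pics/scene0b.png

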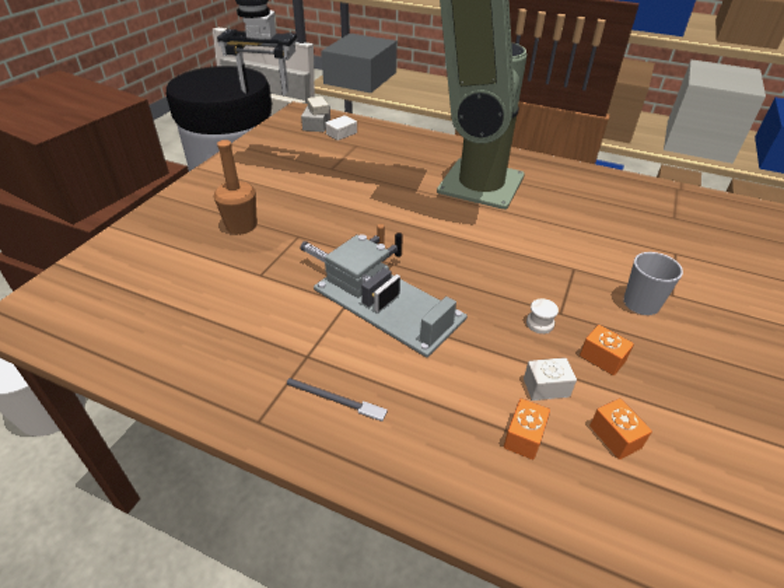

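The top view (784 px wide) shows the candidates. The white rectangle at (265,291) is light and has a rosette, so it fits the marble blank. The white round at (282,350) is the offcut. The orange blocks at (270,248), (217,272) and (232,335) are not meant. The clamp is at (400,320), with its fence to the left at (351,302) and its grip bars at (417,368) and (437,372).

```bash
python3 - <<'E'
from h import *
i=cams.camera_info('top');im=cv2.imread('pics/top0.png')
hsv=cv2.cvtColor(im,cv2.COLOR_BGR2HSV)
m=((hsv[...,1]<40)&(hsv[...,2]>120)).astype(np.uint8)
m[:, :100]=0
roi=np.zeros_like(m);roi[185:270,160:215]=1
cs,_=cv2.findContours(cv2.morphologyEx(m*roi,cv2.MORPH_CLOSE,np.ones((3,3))),0,2)
for c in cs:
    if cv2.contourArea(c)>60:
        pts=np.array([onz(i,*p[0],.05)[:2] for p in c],np.float32);print('white',cv2.minAreaRect(pts),len(c))
# clamp base grey
m=((hsv[...,1]<70)&(hsv[...,2]>50)).astype(np.uint8);roi=np.zeros_like(m);roi[195:262,235:335]=1
m=cv2.morphologyEx(m*roi,cv2.MORPH_OPEN,np.ones((9,9)))
c=max(cv2.findContours(m,0,2)[0],key=cv2.contourArea)
r=cv2.minAreaRect(c);print('px',cv2.boxPoints(r))
pts=np.array([onz(i,*p[0],.012)[:2] for p in c],np.float32);r=cv2.minAreaRect(pts);print('clamp',r,cv2.boxPoints(r))
# grip bars & corners by viewed px
for n,u,v,z in[('barA',417,368,.078),('barB',437,372,.078),('offcut',282,350,.046),('pot',200,411,.1),('mallet',580,350,.05)]:print(n,onz(i,u/1.4,v/1.4,z))
a=im[175:275,160:350];cv2.imwrite('pics/crop1.png',cv2.resize(a,None,fx=4.2,fy=4.2,interpolation=cv2.INTER_CUBIC))
E
```

```text
white ((0.46200209856033325, 0.26047709584236145), (0.04517437145113945, 0.04560237377882004), 44.375404357910156) 18
white ((0.6136190891265869, 0.30550703406333923), (0.048140525817871094, 0.06735242903232574), 30.841663360595703) 41
px [[240.51303 237.98409]
 [248.79074 201.42433]
 [330.20218 219.8571 ]
 [321.92447 256.41687]]
clamp ((0.5341511964797974, -0.03326195478439331), (0.2966829240322113, 0.13614137470722198), 75.15469360351562) [[ 0.430346   -0.15921153]
 [ 0.5619432  -0.19409233]
 [ 0.6379564   0.09268762]
 [ 0.5063592   0.12756842]]
barA [ 0.40135202 -0.07074211  0.078     ]
barB [ 0.39038214 -0.11818168  0.078     ]
offcut [0.45991298 0.25878535 0.046     ]
pot [0.31217433 0.43855821 0.1       ]
mallet [ 0.43822882 -0.47296007  0.05      ]
```

View pics/crop1.png

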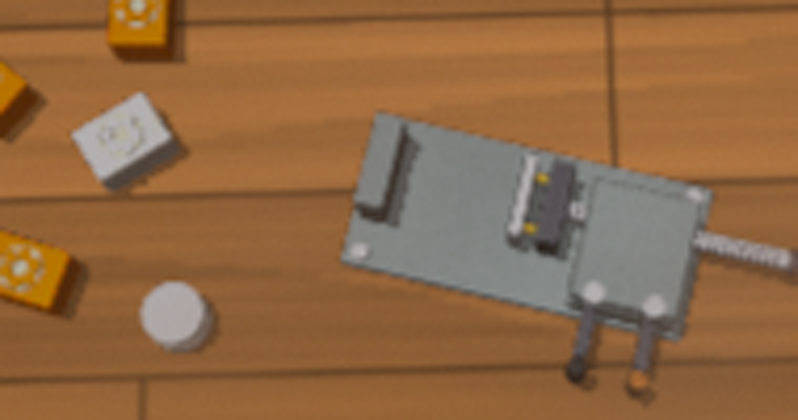

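The crop confirms the marble blank at crop pixels (125,140): white with a rosette, and its neighbours are orange. Clamp axes are clear: +y is about 75° in world, and the origin is about (0.537,-0.065).

```bash
python3 - <<'E'
from h import *
i=cams.camera_info('wrist');s=state();R=s['orientation'];P=np.array(i['pose'])
print(i['vfov'],i['cx'],i['cy'],'cam in tool',R.T@(P[:3,3]-s['tool_pos']),(R.T@P[:3,:3]).round(3))
E
python3 -m jog '[[0.6,1,1,1,1],[0.6,1,1,1,1],[0.6,1,1,1,1],[0.6,1,0.5,1,1],[0.6,1,0,1,1],[0.6,1,0,1,1],[0.6,1,0,1,1],[0.6,1,0,1,1],[0.6,1,0,1,1],[0.6,1,0,1,1],[0.6,1,0,1,1],[0.6,1,0,1,1],[0.6,1,0,1,1],[0.6,1,0,1,1],[0.6,1,0,1,1],[0.6,1,0,0.3,1],[0,0,0,0,1]]'
```

```text
70.58358921607945 281.9499023840055 205.7342932181327 cam in tool [ 0.0682472  -0.00098538 -0.17913305] [[ 0.    -0.972 -0.235]
 [ 1.     0.     0.001]
 [-0.001 -0.235  0.972]]
time_s: 1.52
tool_pos: [0.4388, -0.0776, 0.3013]
orientation: [[-0.519, 0.855, 0.0], [0.855, 0.519, 0.003], [0.002, 0.002, -1.0]]
wrist_force: [-0.3, -0.6, -0.4]
grip_width: 0.0941
grasp_force: 0.0
```

```bash
python3 - <<'E'
from h import *
i=cams.camera_info('wrist');im=cams.capture('wrist')
np.save('w1.npy',i,allow_pickle=True);cv2.imwrite('pics/w1.png',im);cv2.imwrite('pics/w1b.png',cv2.resize(im,(784,588),interpolation=cv2.INTER_CUBIC))
# predicted points to check model
o=np.array([.5372,-.0646,0]);a=np.radians(75.15);Y=np.array([np.cos(a),np.sin(a),0]);X=np.array([np.sin(a),-np.cos(a),0])
for n,x,y,z in[('fence',0,.144,.074),('gripmid',-.129,-.065,.078),('c1',-.08,-.118,.012),('c2',.055,-.118,.012),('c3',.055,.177,.012),('c4',-.08,.177,.012)]:print(n,np.array(proj(i,o+x*X+y*Y+np.array([0,0,z])))*1.4)
E
```

```text
fence [596.94870428 197.32824341]
gripmid [347.22193539 251.85370577]
c1 [351.40574536 304.48523094]
c2 [429.64961533 380.80501141]
c3 [624.3272971  211.52084582]
c4 [547.81596756 118.09549782]
```

View pics/w1b.png

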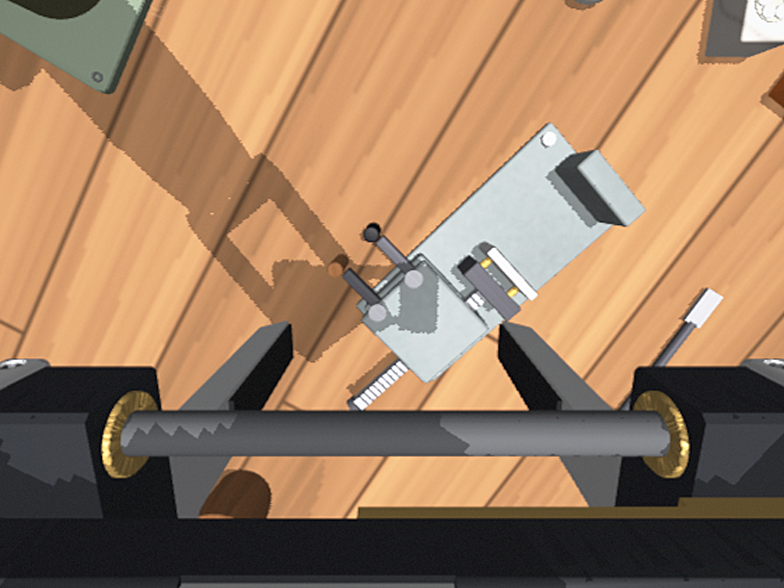

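The wrist view shows the black bar at (372,231), the wooden bar at (338,266), the bed corner at (549,124), the fence at (605,190) and the white pad's front edge from (490,245) to (537,297).

```bash
python3 - <<'E'
from h import *
i=np.load('w1.npy',allow_pickle=True).item();im=cv2.imread('pics/w1.png')
o=np.array([.5372,-.0646,0]);a=np.radians(75.15);Y=np.array([np.cos(a),np.sin(a),0]);X=np.array([np.sin(a),-np.cos(a),0])
def loc(n,u,v,z):
    p=onz(i,u/1.4,v/1.4,z);d=p-o;print(n,p[:2].round(4),'clamp',(d@X).round(4),(d@Y).round(4))
loc('black',372,231,.078);loc('wood',338,266,.078);loc('c4',549,124,.012)
loc('edge c4-c1 side',420,249,.012)
loc('padtopA',493,245,.065);loc('padtopB',537,297,.065)
loc('fence1',597,150,.074);loc('fence2',645,211,.074)
cv2.imwrite('pics/crop2.png',cv2.resize(im[75:235,315:475],(600,600),interpolation=cv2.INTER_CUBIC))
E
```

```text
black [ 0.4062 -0.0644] clamp -0.1267 -0.0333
wood [ 0.395  -0.1113] clamp -0.1254 -0.0815
c4 [0.5098 0.1229] clamp -0.0746 0.1742
edge c4-c1 side [ 0.4636 -0.0611] clamp -0.072 -0.0154
padtopA [ 0.5174 -0.0148] clamp -0.0319 0.043
padtopB [ 0.5869 -0.0358] clamp 0.0407 0.0406
fence1 [0.5475 0.109 ] clamp -0.0345 0.1704
fence2 [0.6217 0.0884] clamp 0.0425 0.1696
```

View pics/crop2.png

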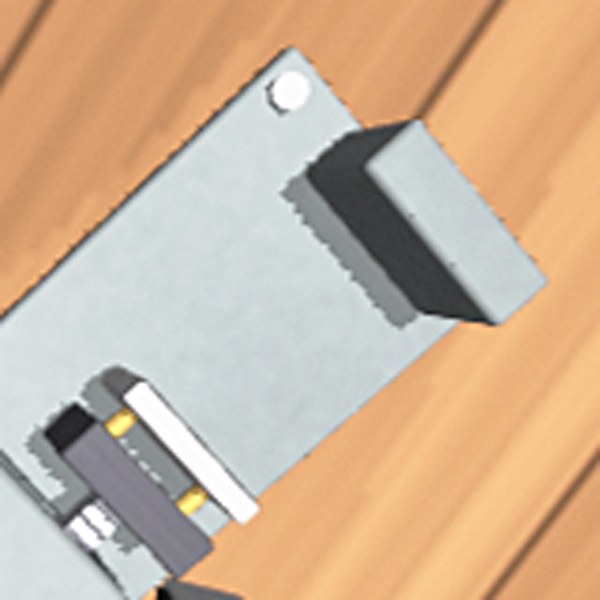

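```bash
python3 - <<'E'
from h import *
i=np.load('w1.npy',allow_pickle=True).item()
o=np.array([.5372,-.0646,0]);a=np.radians(75.15);Y=np.array([np.cos(a),np.sin(a),0]);X=np.array([np.sin(a),-np.cos(a),0])
def loc(n,u,v,z):
    p=onz(i,u/3.75+315,v/3.75+75,z);d=p-o;print(n,'clamp',(d@X).round(4),(d@Y).round(4))
    return p
p=loc('ft1',368,165,.074);q=loc('ft2',495,323,.074);print(np.degrees(np.arctan2(*(q-p)[:2])))
loc('fb1',310,175,.012);loc('fb2',425,305,.012)
loc('c4',290,47,.012);p=loc('e',0,318,.012)
loc('edge+x',300,460,.012);loc('edge+x',455,325,.012)
p=loc('p1',143,383,.065);q=loc('p2',257,508,.065)
loc('p1',143,383,.068);loc('p1',143,383,.06)
loc('j1',90,450,.068);loc('j2',212,548,.068)
E
```

```text
ft1 clamp -0.0347 0.1487
ft2 clamp 0.041 0.1478
105.48160471380619
fb1 clamp -0.0318 0.1504
fb2 clamp 0.0424 0.1523
c4 clamp -0.0755 0.1753
e clamp -0.0765 0.0209
edge+x clamp 0.0579 0.0732
edge+x clamp 0.0578 0.1563
p1 clamp -0.0287 0.0421
p2 clamp 0.0387 0.0421
p1 clamp -0.0295 0.0418
p1 clamp -0.0273 0.0424
j1 clamp -0.024 0.0107
j2 clamp 0.0377 0.0192
```

```bash
python3 -m jog '[[0.45,0.98,-0.2,0,0.6],[0.45,0.98,-0.2,0,0.6],[0.45,0.98,-0.2,0,0.6],[0.45,0.98,-0.2,0,0.6],[0.45,0.98,-0.2,0,0.6],[0.45,0.98,-0.2,0,0.6],[0.45,0.98,-0.2,0,0.6],[0.45,0.98,-0.2,0,0.6],[0.45,0.98,-0.2,0,0.6],[0.45,0.98,-0.2,0,0.6],[0.45,0.98,-0.2,0,0.6],[0.45,0.98,-0.2,0,0.6],[0.45,0.8,-0.2,0,0.6],[0,0,0,0,0.6],[0,0,0,0,0.6]]'
python3 - <<'E'
from h import *
i=cams.camera_info('wrist');im=cams.capture('wrist');s=state();print(s['tool_pos'])
np.save('w2.npy',i,allow_pickle=True);cv2.imwrite('pics/w2.png',im);cv2.imwrite('pics/w2b.png',cv2.resize(im,(784,588),interpolation=cv2.INTER_CUBIC))
hsv=cv2.cvtColor(im,cv2.COLOR_BGR2HSV);m=((hsv[...,1]<45)&(hsv[...,2]>190)).astype(np.uint8)
m=cv2.morphologyEx(m,cv2.MORPH_CLOSE,np.ones((9,9)))
for c in cv2.findContours(m,0,2)[0]:
    if cv2.contourArea(c)>1500:
        pts=np.array([onz(i,*p[0],.05)[:2] for p in c],np.float32);print(cv2.boundingRect(c),cv2.minAreaRect(pts))
E
```

```text
time_s: 2.82
tool_pos: [0.6126, 0.2934, 0.2218]
orientation: [[-0.511, 0.859, -0.003], [0.859, 0.511, -0.002], [-0.0, -0.004, -1.0]]
wrist_force: [-0.0, -0.4, -0.3]
grip_width: 0.0752
grasp_force: 0.0
[0.6126094  0.29276605 0.2227561 ]
(504, 197, 56, 80) ((0.9301286935806274, 0.40899282693862915), (0.056312598288059235, 0.1011943519115448), 0.009472142904996872)
(268, 155, 43, 57) ((0.6141691207885742, 0.3069157004356384), (0.049510322511196136, 0.06765452772378922), 30.82962989807129)
(139, 128, 53, 45) ((0.4698358178138733, 0.2663155198097229), (0.06112803518772125, 0.04997279867529869), 34.69843673706055)
```

View pics/w2b.png

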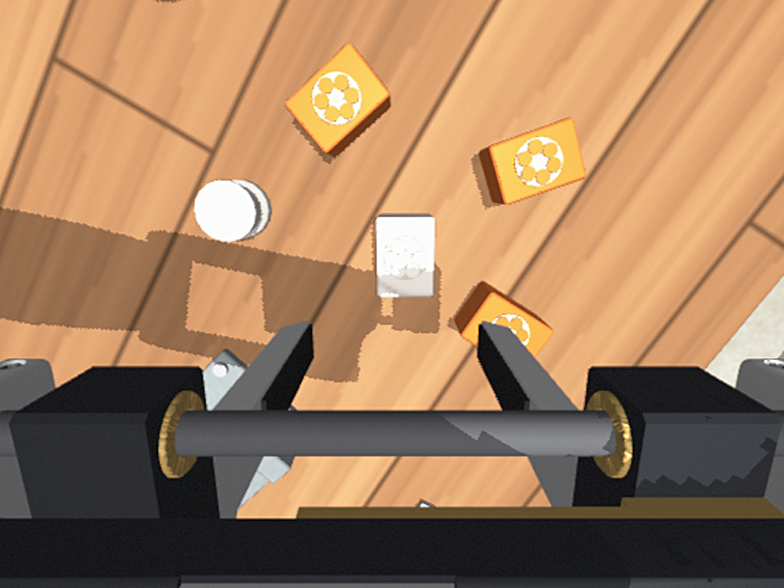

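The blank is at (405,255) in the wrist view, world (0.614,0.307). The gripper is already aligned with it, and the right finger's path clears the orange block, which starts at about (485,282).

```bash
python3 -m jog '[[0.05,0.46,-0.8,0,0.6],[0,0,-1,0,0.6],[0,0,-1,0,0.6],[0,0,-1,0,0.6],[0,0,-1,0,0.6],[0,0,-1,0,0.6],[0,0,-0.7,0,0.6],[0,0,-0.3,0,0.6],[0,0,0,0,0.6],[0,0,0,0,0.6]]' 25
```

```text
time_s: 3.7
tool_pos: [0.6149, 0.3071, 0.0209]
orientation: [[-0.51, 0.86, 0.001], [0.86, 0.51, 0.0], [-0.0, 0.001, -1.0]]
wrist_force: [0.3, -0.3, 0.8]
grip_width: 0.0752
grasp_force: 0.0
```

```bash
python3 -m jog '[[0,0,-0.28,0,0.6],[0,0,0,0,0.6],[0,0,0,0,-1],[0,0,0,0,-1],[0,0,0,0,-1],[0,0,0,0,-1],[0,0,0,0,-1],[0,0,0,0,-1],[0,0,0,0,-1],[0,0,0,0,-1]]' 25
```

```text
time_s: 4.53
tool_pos: [0.6138, 0.308, 0.0119]
orientation: [[-0.512, 0.859, -0.001], [0.859, 0.512, -0.0], [0.0, -0.001, -1.0]]
wrist_force: [-4.1, -1.2, 5.5]
grip_width: 0.05
grasp_force: 25.0
```

```bash
python3 -m jog '[[0,0,0.4,0,-1],[0,0,0.9,0,-1],[0,0,0.9,0,-1],[0,0,0.9,0,-1],[0,0,0.9,0,-1],[-0.155,-0.92,0.2,-0.67,-1],[-0.155,-0.92,0,-0.67,-1],[-0.155,-0.92,0,-0.67,-1],[-0.155,-0.92,0,-0.67,-1],[-0.155,-0.92,0,-0.67,-1],[-0.155,-0.92,0,-0.67,-1],[-0.155,-0.92,0,-0.67,-1],[-0.155,-0.92,0,-0.67,-1],[-0.155,-0.92,0,-0.67,-1],[-0.155,-0.92,0,-0.67,-1],[0,0,0,0,-1],[0,0,0,0,-1],[0,0,0,0,-1]]'
python3 - <<'E'
from h import *
i=cams.camera_info('wrist');im=cams.capture('wrist');s=state();print(s['tool_pos'],np.degrees(np.arctan2(s['orientation'][1,1],s['orientation'][0,1])))
np.save('w3.npy',i,allow_pickle=True);cv2.imwrite('pics/w3.png',im);cv2.imwrite('pics/w3b.png',cv2.resize(im,(784,588),interpolation=cv2.INTER_CUBIC))
E
```

```text
time_s: 6.03
tool_pos: [0.5674, 0.0323, 0.1369]
orientation: [[0.264, 0.965, -0.001], [0.965, -0.264, 0.001], [0.001, -0.001, -1.0]]
wrist_force: [0.1, 0.0, -4.6]
grip_width: 0.0497
grasp_force: 25.0
[0.56748902 0.03278733 0.13693228] -15.250653408123412
```

View pics/w3b.png

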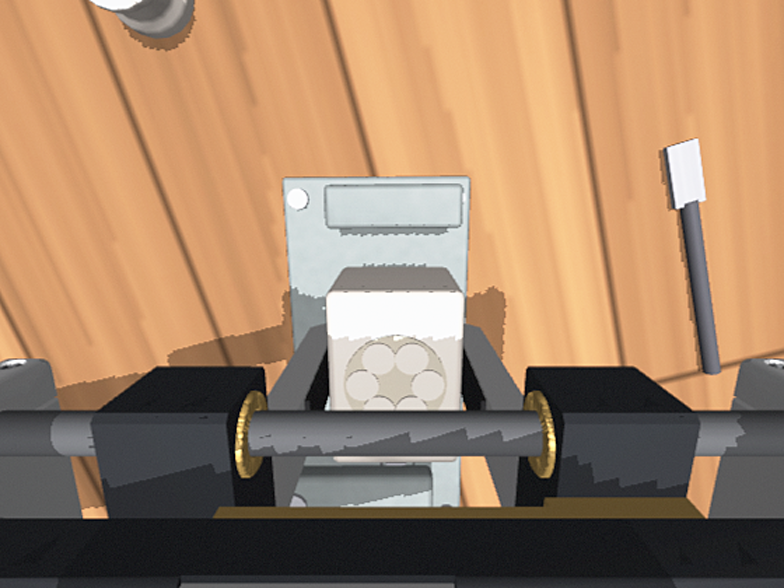

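The held blank is square over the bed. The fence's front edge runs from (326,227) to (462,227), and the bed's far edge from (285,178) to (469,178).

```bash
python3 - <<'E'
from h import *
i=np.load('w3.npy',allow_pickle=True).item()
o=np.array([.5422,-.0602,0]);a=np.radians(74.9);Y=np.array([np.cos(a),np.sin(a),0]);X=np.array([np.sin(a),-np.cos(a),0])
for n,u,v,z in[('f1',326,227,.074),('f2',462,227,.074),('c1',285,178,.012),('c2',469,178,.012),('edge',290,300,.012)]:
    p=onz(i,u/1.4,v/1.4,z);d=p-o;print(n,p[:2],d@X,d@Y)
d=np.array([.5675,.0328,0])-o;print('tool',d@X,d@Y)
E
```

```text
f1 [0.54108346 0.0878097 ] -0.039635179656353985 0.14260844738057799
f2 [0.61703136 0.06704951] 0.03909855548594035 0.1423498229532359
c1 [0.5121248  0.12552494] -0.07741896907789238 0.1714776198203667
c2 [0.63773468 0.09118721] 0.05279907146639814 0.1710474242251454
edge [0.48682211 0.03969225] -0.07948821804441797 0.08201704443089852
tool 0.00019953825747809717 0.09637971874042693
```

```bash
python3 -m jog '[[0,0,-0.9,0,-1],[0,0,-0.9,0,-1],[0,0,-0.9,0,-1],[0,0,-0.5,0,-1],[0,0,-0.25,0,-1],[0,0,0,0,-1],[0,0,0,0,-1]]'
```

```text
time_s: 6.67
tool_pos: [0.5682, 0.0328, 0.0342]
orientation: [[0.263, 0.965, 0.0], [0.965, -0.263, 0.0], [0.0, 0.0, -1.0]]
wrist_force: [0.4, 0.1, -5.0]
grip_width: 0.0501
grasp_force: 25.0
```

```bash
python3 -m jog '[[0,0,-0.2,0,-1],[0,0,-0.1,0,-1],[0,0,-0.03,0,-1],[0,0,0,0,-1],[0,0,0,0,-1]]'
```

```text
time_s: 7.08
tool_pos: [0.568, 0.032, 0.0244]
orientation: [[0.264, 0.965, 0.001], [0.965, -0.264, -0.0], [0.0, 0.001, -1.0]]
wrist_force: [-0.5, 0.5, -5.3]
grip_width: 0.0499
grasp_force: 25.0
```

```bash
python3 -m jog '[[0,0,-0.03,0,-1],[0,0,0,0,-1]]'; python3 -m jog '[[0,0,-0.02,0,-1],[0,0,0,0,-1]]'
```

```text
time_s: 7.25
tool_pos: [0.5682, 0.032, 0.0239]
orientation: [[0.264, 0.965, 0.001], [0.965, -0.264, -0.0], [0.0, 0.001, -1.0]]
wrist_force: [-0.8, -0.4, -1.7]
grip_width: 0.05
grasp_force: 25.0
time_s: 7.42
tool_pos: [0.5682, 0.032, 0.0238]
orientation: [[0.264, 0.965, 0.001], [0.965, -0.264, -0.0], [0.0, 0.001, -1.0]]
wrist_force: [-1.9, 0.4, 5.4]
grip_width: 0.0497
grasp_force: 25.0
```

```bash
python3 -m jog '[[0,0,0,0,0.7],[0,0,0,0,0.7],[0,0,0,0,0.7],[0,0,0,0,0.7],[0,0,0.4,0,0.7],[0,0,0.9,0,0.7],[0,0,0.9,0,1],[0,0,0.9,0,1],[0,0,0.9,0,1],[0,0,0.9,0,1],[0,0,0,0,1]]'
python3 -m jog '[[-0.4,-0.287,0,-0.94,1],[-0.4,-0.287,0,-0.94,1],[-0.4,-0.287,0,-0.94,1],[-0.4,-0.287,0,-0.94,1],[-0.4,-0.287,0,-0.94,1],[-0.4,-0.287,0,-0.94,1],[-0.4,-0.287,0,-0.94,1],[-0.4,-0.287,0,-0.94,1],[-0.4,-0.287,0,-0.94,1],[-0.4,-0.287,0,-0.94,1],[-0.4,-0.287,0,-0.94,1],[-0.4,-0.287,0,-0.94,1],[-0.4,-0.287,0,-0.94,1],[-0.4,-0.287,0,-0.94,1],[0,0,0,0,1],[0,0,0,0,1]]'
python3 - <<'E'
from h import *
i=cams.camera_info('wrist');im=cams.capture('wrist');s=state();print(s['tool_pos'],np.degrees(np.arctan2(s['orientation'][1,1],s['orientation'][0,1])))
np.save('w4.npy',i,allow_pickle=True);cv2.imwrite('pics/w4.png',im);cv2.imwrite('pics/w4b.png',cv2.resize(im,(784,588),interpolation=cv2.INTER_CUBIC))
E
```

```text
time_s: 8.33
tool_pos: [0.5724, 0.0317, 0.1773]
orientation: [[0.264, 0.965, 0.014], [0.965, -0.264, -0.001], [0.002, 0.013, -1.0]]
wrist_force: [1.6, 0.7, 1.5]
grip_width: 0.0937
grasp_force: 0.0
time_s: 9.67
tool_pos: [0.3995, -0.0886, 0.1695]
orientation: [[0.963, -0.271, 0.001], [-0.271, -0.963, 0.0], [0.0, -0.0, -1.0]]
wrist_force: [-0.4, 0.6, 0.8]
grip_width: 0.0941
grasp_force: 0.0
[ 0.39991006 -0.08834249  0.16956614] -105.68372452257874
```

View pics/w4b.png

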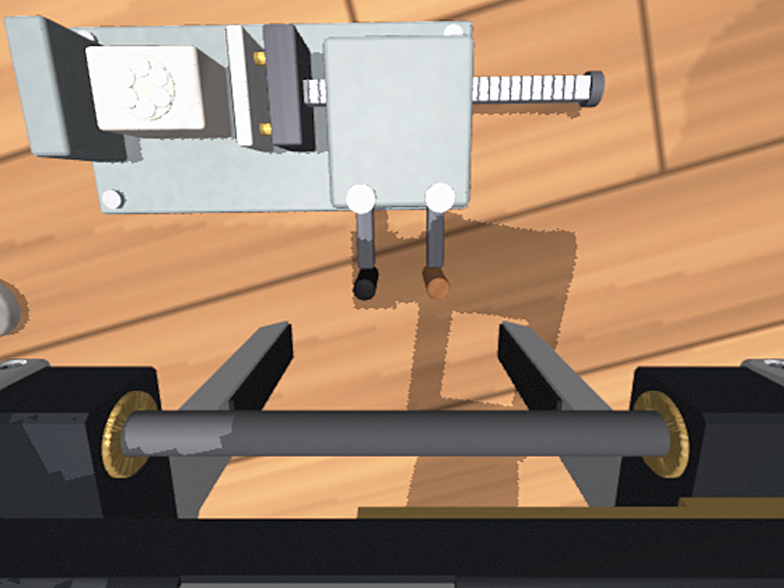

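The blank lies square on the bed at (150,90), clear of the fence and pad. The bars are at (366,288) and (437,288), between the open fingers.

```bash
python3 - <<'E'
from h import *
i=np.load('w4.npy',allow_pickle=True).item()
p=onz(i,365/1.4,289/1.4,.078);q=onz(i,437/1.4,289/1.4,.078);print(p,q,(p+q)/2,np.linalg.norm(p-q))
E
```

```text
[ 0.40662504 -0.06893937  0.078     ] [ 0.39355351 -0.11542159  0.078     ] [ 0.40008927 -0.09218048  0.078     ] 0.04828520790445385
```

```bash
python3 -m jog '[[0,-0.07,-0.9,0.08,1],[0,0,-0.9,0,1],[0,0,-0.9,0,1],[0,0,-0.9,0,1],[0,0,-0.7,0,1],[0,0,-0.3,0,1],[0,0,0,0,1],[0,0,0,0,1]]' 20
python3 -m jog '[[0,0,0,0,0.4],[0,0,0,0,0.4],[0,0,0,0,0.4],[0,0,0,0,0.4]]'
python3 -m jog '[[0,0,0,0,0.2],[0,0,0,0,0.2],[0,0,0,0,0.2]]'
```

```text
time_s: 10.38
tool_pos: [0.4002, -0.0904, 0.0317]
orientation: [[0.965, -0.261, -0.0], [-0.261, -0.965, 0.0], [-0.0, -0.0, -1.0]]
wrist_force: [0.1, 0.4, 0.7]
grip_width: 0.0939
grasp_force: 0.0
time_s: 10.72
tool_pos: [0.4006, -0.091, 0.0325]
orientation: [[0.965, -0.263, 0.002], [-0.263, -0.965, -0.001], [0.002, 0.0, -1.0]]
wrist_force: [0.5, 0.5, -0.1]
grip_width: 0.0707
grasp_force: 0.0
time_s: 10.97
tool_pos: [0.3997, -0.0924, 0.0322]
orientation: [[0.965, -0.262, -0.0], [-0.262, -0.965, -0.004], [0.001, 0.004, -1.0]]
wrist_force: [-3.6, -6.2, 3.9]
grip_width: 0.0572
grasp_force: 3.5
```

```bash
python3 -m jog '[[-0.013,-0.05,0,0,0.2],[0,0,0,0,0.2],[0,0,0,0,0.2]]'
python3 -m jog '[[0,0,0,0,-0.05],[0,0,0,0,-0.05],[0,0,0,0,-0.05],[0,0,0,0,-0.05]]'
```

```text
time_s: 11.22
tool_pos: [0.3996, -0.0927, 0.032]
orientation: [[0.965, -0.263, 0.001], [-0.263, -0.965, -0.001], [0.001, 0.001, -1.0]]
wrist_force: [-2.3, -3.3, 4.6]
grip_width: 0.0565
grasp_force: 2.7
time_s: 11.55
tool_pos: [0.3996, -0.0927, 0.032]
orientation: [[0.965, -0.262, 0.001], [-0.262, -0.965, -0.001], [0.001, 0.001, -1.0]]
wrist_force: [-3.9, -3.1, 5.4]
grip_width: 0.0445
grasp_force: 3.7
```

```bash
cat >> h.py <<'E'
def prof(im,i,x=-.012,z=.066,y0=-.01,y1=.115):
    o=np.array([.5422,-.0602,0]);a=np.radians(74.9);Y=np.array([np.cos(a),np.sin(a),0]);X=np.array([np.sin(a),-np.cos(a),0])
    g=cv2.cvtColor(im,cv2.COLOR_BGR2GRAY).astype(np.float32)
    ys=np.arange(y0,y1,.001);out=[]
    for y in ys:
        v=[]
        for xx in np.arange(x-.003,x+.0031,.001):
            u,w=proj(i,o+xx*X+y*Y+np.array([0,0,z]))
            v.append(g[int(round(w)),int(round(u))] if 0<=u<559.4 and 0<=w<419.4 else -1)
        out.append(int(np.mean(v)))
    return ' '.join(f'{round(y*1000)}:{b}' for y,b in zip(ys,out))
E
python3 - <<'E'
from h import *
print(prof(cv2.imread('pics/w4.png'),np.load('w4.npy',allow_pickle=True).item()))
E
python3 -m jog '[[-0.005,-0.02,0,0,-0.22],[0,0,0,0,-0.22],[0,0,0,0,-0.22],[0,0,0,0,-0.22]]'
python3 - <<'E'
from h import *
i=cams.camera_info('wrist');im=cams.capture('wrist');cv2.imwrite('pics/w5.png',im);np.save('w5.npy',i,allow_pickle=True);print(prof(im,i))
E
```

```text
-10:71 -9:74 -8:78 -7:35 -6:36 -5:50 -4:96 -3:134 -2:149 -1:144 0:144 1:144 2:143 3:142 4:143 5:143 6:141 7:138 8:136 9:137 10:138 11:137 12:134 13:140 14:134 15:105 16:85 17:93 18:93 19:91 20:91 21:91 22:92 23:93 24:93 25:94 26:87 27:115 28:224 29:255 30:254 31:252 32:252 33:252 34:252 35:253 36:255 37:214 38:98 39:144 40:133 41:101 42:97 43:99 44:99 45:99 46:99 47:99 48:99 49:99 50:100 51:100 52:101 53:101 54:101 55:98 56:97 57:158 58:231 59:244 60:249 61:252 62:251 63:249 64:249 65:250 66:250 67:251 68:251 69:252 70:252 71:252 72:252 73:252 74:252 75:253 76:248 77:219 78:224 79:236 80:234 81:247 82:241 83:247 84:248 85:248 86:240 87:220 88:234 89:250 90:252 91:252 92:252 93:251 94:252 95:251 96:251 97:252 98:253 99:247 100:225 101:241 102:239 103:241 104:247 105:249 106:249 107:251 108:251 109:251 110:251 111:251 112:251 113:252 114:251
time_s: 11.88
tool_pos: [0.3999, -0.0928, 0.0319]
orientation: [[0.965, -0.263, 0.002], [-0.263, -0.965, -0.0], [0.002, -0.0, -1.0]]
wrist_force: [0.2, -0.6, 4.9]
grip_width: 0.0368
grasp_force: 3.9
-10:117 -9:175 -8:183 -7:183 -6:184 -5:165 -4:107 -3:121 -2:139 -1:75 0:44 1:45 2:46 3:45 4:44 5:43 6:83 7:116 8:144 9:145 10:144 11:145 12:144 13:143 14:144 15:143 16:141 17:140 18:135 19:135 20:135 21:136 22:135 23:132 24:137 25:125 26:101 27:103 28:103 29:102 30:104 31:103 32:104 33:104 34:102 35:104 36:109 37:104 38:183 39:243 40:254 41:254 42:254 43:254 44:254 45:254 46:254 47:255 48:110 49:110 50:110 51:110 52:109 53:107 54:139 55:146 56:-1 57:-1 58:-1 59:-1 60:-1 61:-1 62:-1 63:-1 64:-1 65:-1 66:-1 67:-1 68:-1 69:-1 70:-1 71:-1 72:-1 73:-1 74:-1 75:-1 76:-1 77:-1 78:-1 79:-1 80:-1 81:-1 82:-1 83:-1 84:-1 85:-1 86:-1 87:-1 88:-1 89:-1 90:-1 91:-1 92:-1 93:-1 94:-1 95:-1 96:-1 97:-1 98:-1 99:-1 100:-1 101:-1 102:-1 103:-1 104:-1 105:-1 106:-1 107:-1 108:-1 109:-1 110:-1 111:-1 112:-1 113:-1 114:-1
```

```bash
python3 -m jog '[[0,0,0,0,0.47],[0,0,0,0,0.47],[0,0,0,0,0.47],[0,0,0,0,0.47],[0,0,0,0,0.47],[0,0,0,0,0.47],[0,0,0,0,0.47],[0,0,0.6,0,0.47],[0,0,0,0,0.47]]'
python3 -m jog '[[0,0,0,0,-0.22],[0,0,0,0,-0.22],[0,0,0,0,-0.22],[0,0,0,0,-0.22],[0,0,0,0,-0.22],[0,0,0,0,-0.22],[0,0,0,0,-0.22],[0,0,0,0,-0.22]]'
python3 - <<'E'
from h import *
i=cams.camera_info('wrist');im=cams.capture('wrist');cv2.imwrite('pics/w6.png',im);np.save('w6.npy',i,allow_pickle=True);print(prof(im,i,y0=.02,y1=.08))
E
```

```text
time_s: 12.68
tool_pos: [0.4003, -0.093, 0.0509]
orientation: [[0.965, -0.263, 0.003], [-0.263, -0.965, -0.001], [0.003, 0.0, -1.0]]
wrist_force: [0.7, -1.1, 1.1]
grip_width: 0.0692
grasp_force: 0.0
time_s: 13.35
tool_pos: [0.3997, -0.0927, 0.0496]
orientation: [[0.965, -0.263, 0.001], [-0.263, -0.965, 0.0], [0.001, -0.0, -1.0]]
wrist_force: [-0.4, 1.1, 6.1]
grip_width: 0.037
grasp_force: 3.9
20:144 21:143 22:143 23:143 24:142 25:141 26:141 27:141 28:140 29:137 30:133 31:134 32:133 33:136 34:134 35:132 36:137 37:121 38:100 39:102 40:102 41:101 42:104 43:103 44:104 45:103 46:101 47:104 48:107 49:107 50:192 51:248 52:254 53:254 54:254 55:254 56:254 57:254 58:254 59:251 60:252 61:252 62:250 63:251 64:252 65:252 66:253 67:253 68:254 69:254 70:254 71:217 72:35 73:-1 74:-1 75:-1 76:-1 77:-1 78:-1 79:-1
```

```bash
python3 -m jog '[[0,0,0,0,0.47],[0,0,0,0,0.47],[0,0,0,0,0.47],[0,0,0,0,0.47],[0,0,0,0,0.47],[0,0,0,0,0.47],[0,0,0,0,0.47],[0,0,0,0,0.47]]'
python3 -m jog '[[0,0,0,0,-0.1],[0,0,0,0,-0.1],[0,0,0,0,-0.1],[0,0,0,0,-0.1],[0,0,0,0,-0.1],[0,0,0,0,-0.1],[0,0,0,0,-0.22],[0,0,0,0,-0.22],[0,0,0,0,-0.22]]'
python3 - <<'E'
from h import *
i=cams.camera_info('wrist');im=cams.capture('wrist');cv2.imwrite('pics/w7.png',im);np.save('w7.npy',i,allow_pickle=True);print(prof(im,i,y0=.04,y1=.08))
E
```

```text
time_s: 14.07
tool_pos: [0.3985, -0.0925, 0.0492]
orientation: [[0.965, -0.263, -0.001], [-0.263, -0.965, 0.0], [-0.001, -0.0, -1.0]]
wrist_force: [0.4, -0.0, -0.5]
grip_width: 0.0693
grasp_force: 0.0
time_s: 14.82
tool_pos: [0.3986, -0.0924, 0.0493]
orientation: [[0.965, -0.263, -0.001], [-0.263, -0.965, 0.0], [-0.001, -0.0, -1.0]]
wrist_force: [-2.9, 1.5, 0.7]
grip_width: 0.0368
grasp_force: 5.1
40:138 41:135 42:132 43:134 44:133 45:135 46:131 47:131 48:136 49:112 50:101 51:104 52:103 53:104 54:103 55:102 56:102 57:107 58:102 59:138 60:228 61:252 62:254 63:254 64:254 65:254 66:253 67:254 68:254 69:250 70:251 71:71 72:-1 73:-1 74:-1 75:-1 76:-1 77:-1 78:-1 79:-1
```

```bash
python3 -m jog '[[0,0,0,0,0.47],[0,0,0,0,0.47],[0,0,0,0,0.47],[0,0,0,0,0.47],[0,0,0,0,0.47],[0,0,0,0,0.47],[0,0,0,0,0.47],[0,0,0,0,0.47]]'
python3 -m jog '[[0,0,0,0,0.2],[0,0,0,0,0.2],[0,0,0,0,0],[0,0,0,0,0],[0,0,0,0,0],[0,0,0,0,-0.04],[0,0,0,0,-0.04],[0,0,0,0,-0.04]]'
python3 - <<'E'
from h import *
i=cams.camera_info('wrist');im=cams.capture('wrist');cv2.imwrite('pics/w8.png',im);np.save('w8.npy',i,allow_pickle=True);print(prof(im,i,y0=.045,y1=.073))
E
```

```text
time_s: 15.53
tool_pos: [0.3998, -0.093, 0.0499]
orientation: [[0.965, -0.263, 0.001], [-0.263, -0.965, -0.001], [0.001, 0.0, -1.0]]
wrist_force: [0.7, -0.4, 0.5]
grip_width: 0.0693
grasp_force: 0.0
time_s: 16.2
tool_pos: [0.3992, -0.0926, 0.0497]
orientation: [[0.965, -0.263, 0.0], [-0.263, -0.965, 0.0], [-0.0, -0.0, -1.0]]
wrist_force: [-1.8, 1.2, 5.0]
grip_width: 0.0451
grasp_force: 5.6
45:135 46:132 47:133 48:132 49:135 50:132 51:132 52:137 53:118 54:103 55:103 56:104 57:103 58:102 59:102 60:106 61:105 62:127 63:215 64:248 65:254 66:254 67:254 68:254 69:253 70:254 71:181 72:35
```

```bash
python3 -m jog '[[0,0,0,0,-0.09],[0,0,0,0,-0.13],[0,0,0,0,-0.13],[0,0,0,0,-0.13]]'
python3 - <<'E'
from h import *
i=cams.camera_info('wrist');im=cams.capture('wrist');cv2.imwrite('pics/w9.png',im);np.save('w9.npy',i,allow_pickle=True);print(prof(im,i,y0=.045,y1=.073))
E
```

```text
time_s: 16.58
tool_pos: [0.3993, -0.0927, 0.0497]
orientation: [[0.965, -0.263, 0.0], [-0.263, -0.965, 0.0], [0.0, -0.0, -1.0]]
wrist_force: [-0.9, 1.5, 4.8]
grip_width: 0.0407
grasp_force: 6.7
45:138 46:137 47:134 48:131 49:133 50:134 51:134 52:132 53:132 54:134 55:108 56:104 57:102 58:102 59:101 60:106 61:104 62:124 63:212 64:248 65:254 66:254 67:254 68:254 69:254 70:254 71:181 72:35
```

```bash
python3 -m jog '[[0,0,0,0,-0.17],[0,0,0,0,-0.2],[0,0,0,0,-0.2],[0,0,0,0,-0.2],[0,0,0,0,-0.2]]'
python3 - <<'E'
from h import *
i=cams.camera_info('wrist');im=cams.capture('wrist');cv2.imwrite('pics/w10b.png',cv2.resize(im,(784,588),interpolation=cv2.INTER_CUBIC));print(prof(im,i,y0=.045,y1=.073))
t=cams.capture('top');cv2.imwrite('pics/t2.png',cv2.resize(t[175:275,160:350],None,fx=4.2,fy=4.2,interpolation=cv2.INTER_CUBIC))
E
```

```text
time_s: 17.05
tool_pos: [0.3994, -0.0927, 0.0497]
orientation: [[0.965, -0.263, 0.001], [-0.263, -0.965, -0.0], [0.001, -0.0, -1.0]]
wrist_force: [-1.0, 1.4, 5.1]
grip_width: 0.0374
grasp_force: 7.4
45:138 46:138 47:137 48:134 49:131 50:133 51:134 52:134 53:132 54:132 55:135 56:108 57:103 58:102 59:102 60:106 61:105 62:128 63:216 64:250 65:254 66:254 67:254 68:254 69:253 70:254 71:181 72:35
```

View pics/w10b.png

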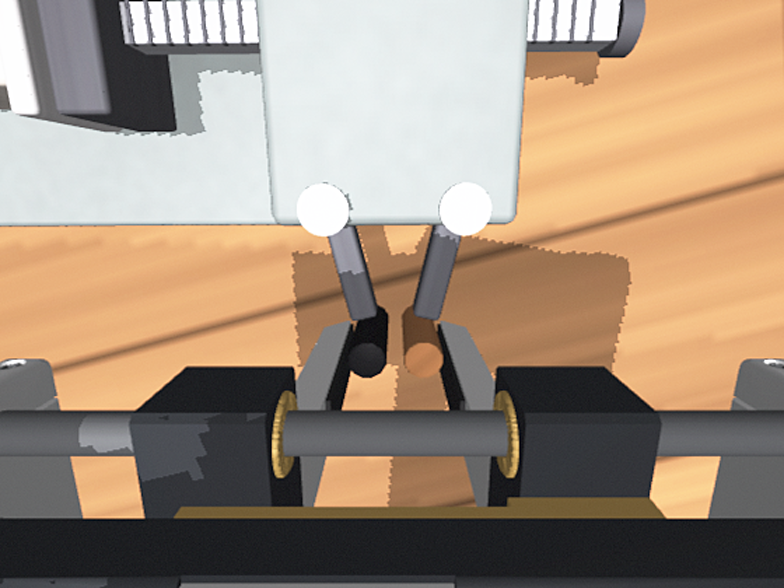

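View pics/t2.png

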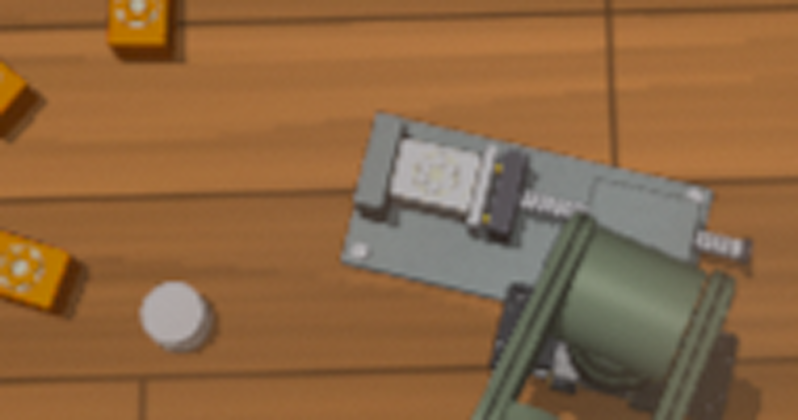

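The blank is against the fence at (390,170) in the top crop. The cushion gap is about 6.8 mm, against 12.4 mm when free by the same measure, so the cushion is about half pressed with the grip held squeezed.

```bash
python3 -c "
from h import *
print(finish_job())"
```

```text
the job is handed in; nothing more can be done
None
```

The job is handed in: the marble blank lies flat and lengthwise on the bed, pushed against the fence by the jaw. The grip is still held squeezed, with the cushion measured at about 5.6 of 12 mm, and it took about 17 s.

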